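# Slide a control board out over the shelf end for the test clip

## Robot

A 6-joint arm with a two-finger parallel gripper is mounted at the origin on the work surface. World frame = base frame: x ahead of the robot, y to its left, z up, the work surface at z = 0. Lengths are in m, angles in rad, forces in N, time in s.
With the tool pointing down it reaches from about 0.3 to 0.875 m from the base axis. Payload 6.4 kg.
Tool frame: the origin (TCP) lies midway between the tips of the shut fingers; the grasp point (between the pads) lies 19 mm behind it; y points along the fingers, x is the direction in which the jaws open and shut, and the axes are right-handed (so a half turn about y gives the same grasp; the last joint's range is limited). The gripper opens to 85 mm and grips with 20 to 120 N. Pads are 22 mm wide; open, the fingers measure 114 mm over their backs; the gripper's body (76 mm by 85 mm) begins 54 mm behind the grasp point. The pads swing forward as they close: fully open they stand 13 mm farther back than shut.
Start: joints at [1.056, 0.181, 1.607, -0, 1.354, -0.206], TCP at [0.175, 0.548, 0.231] pointing down, gripper open.
Joint ranges: [-2.99, 2.99], [-0.89, 2.07], [0.3, 2.58], [-1.14, 4.28], [0, 2.63], [-3.12, 3.12]. Speed limits (rad/s): [2.57, 2.57, 3.01, 3.14, 3.14, 3.14].

## Interface

Orientations are given as a rotation vector (axis times angle).
In Python, from bench import get_obs, grab_frame, camera_model, finish_job, look_for gives the robot as it stands.
- The arm moves only by the tool carry_out, never from a script. Its argument "plan" is a list of rows, each a list of 3 entries, a list of its own where there are three numbers: the closure, from 0 (fully open) to 1 (shut), then the shift along the tool's x, y, z in units of 0.025 m (1.0 is 0.025 m), then the turn, a rotation vector about the tool's x, y, z in units of 5 degrees (1.0 is 5 degrees). In form: [[jaw, [dx, dy, dz], [rx, ry, rz]], ...]. A call has 1 to 5 rows; each row shifts and turns the commanded pose from where the row before left it, along the tool's axes as they then stand; what a row does not reach is not made up. A row lasts 1/10 s, in which the tool goes at most 50 mm and 8.59 degrees, less where a joint would pass 70% of its speed; a pose out of reach is approached as far as the arm can. A call with a number of a shift or a turn outside -1 to 1 is refused whole. A call with a gripper value outside its range is refused whole. The fingers move at their own pace and stop on an object; the grip force is fixed at half the most. Time passes only in rows, so rows that do not move let the fingers close. It gives the time, the measured TCP pose, the force and the opening at its end, in the units of the state.
- get_obs(): the state, without advancing time (a new reading comes with each control period).
- grab_frame(name): name is "scene" or "side" or "wrist"; returns the picture (384x512x3 uint8, red, green, blue); there is no depth.
- camera_model(name): a dict with "intrinsics" (3x3 intrinsics, pixels), "R" (3x3) and "t" (3): a world point X has camera coordinates R X + t; the wrist camera has in their place "mount" (4x4, takes a point from camera to tool coordinates, whose origin is the TCP and whose axes are the tool frame's). Camera axes: x right, y down, z forward; pixel columns grow to the right and rows downward; lengths in m; the calibration is good to about 2 mm. A picture is of the moment at which its call begins: read the wrist's pose just before it. camera_model takes no time and is no camera call.
- finish_job(): hands the job in, once; it reports no verdict.
Trained networks look in the newest picture that a camera, given by its name, has taken for a name from the list of things; names that differ only in an ending like _2 or _b are one class to them, and where a whole thing is asked for, a point or a joint stands for the part that bears it (a point fixed in the world has none). Each returns a list of dicts, best first, with "score" (0 to 1); they miss things now and then, are a little off and sometimes report something else, mostly with a low value. They report only what shows in the picture. A call takes as long as a camera call. They do not tell look-alikes from the thing itself.
- look_for(camera, target): "extent" ([left, top, right, bottom] in pixels, round what is visible of it).
The state is a dict: "time": time; "joint_positions": joint angles; "qvel": joint speeds; "joint_torque": joint torques, N m; "ee_pos": TCP position; "ee_rot": TCP orientation; "wrist_force": force on the tool from outside, world axes, zero at the start; "moment": the same for the moment, N m; "gripper_width": opening from 0.0 (shut) to 1.0 (fully open).
Only numpy, scipy, OpenCV 4.12 (cv2) and the standard library are available. Lean on these libraries where they do the work, as an engineer would, in place of code of your own. Each camera call takes 0.05 s, during which the arm holds its last target.

## Task

Get the green circuit board ready for the test clip: with your fingertips, gently push it along the grey riser shelf towards the red-edged end until its whole gold contact strip sticks out past that end, stopping before the white line on the board gets there. Only push the board, never grip or lift it, and do not touch the parts standing on it. Leave the blue board, the capacitor, the multimeter and the screwdriver where they are.

Things in the scene. Friction and masses are not known exactly. Their poses are not given: they have to be found in the camera images.
- shelf: Fixed low grey riser shelf, 280 mm (its x) by 440 mm (its y), flat top 60 mm above the table, no rims. Origin: centre of its underside, on the table. Its +y end (220 mm from the origin, to the robot's left) is the open end with a 10 mm red band, whose outer border is the shelf's end. Turned by up to about 10 degrees.
- shelf_end (a point): Middle of the shelf's red end edge, at the height of the shelf's top (60 mm above the table).
- green_board: Loose green board in a flat black carrier: plate 90 (its x) x 150 (its y) x 5 mm, 0.2 to 0.4 kg, flat on the shelf. Origin: centre of underside. Its +y edge (y 75 mm) faces the red end within 8 degrees; gold strip, full width, at y 53 to 75 mm; white line across at y 29 to 33 mm, 42 mm behind the leading edge. Its -y edge is plain and free to push.
- green_board_parts: Electronic parts fixed on the green board's top (can capacitors, yellow block, chip, aluminium block), up to 22 mm above its top face. They stand within x -32 to +34, y -32 to +17 mm of the board's centre; the rear 43 mm is bare. Origin: centre of the board's top face, 5 mm above its underside. Not to be touched.
- strip_a (a point): Inner (rear) border of the gold strip at the board's -x side edge (board x -45, y +53 mm), half-way up the 5 mm plate.
- strip_b (a point): Inner (rear) border of the gold strip at the board's +x side edge (board x +45, y +53 mm), half-way up the plate.
- line_a (a point): Front border of the white line at the board's -x side edge (board x -45, y +33 mm), half-way up the plate.
- line_b (a point): Front border of the white line at the board's +x side edge (board x +45, y +33 mm), half-way up the plate.
- blue_board: Loose blue circuit board of the same size (90 x 150 x 5 mm, parts up to 22 mm above its top, no white line), lying in the other lane of the shelf, nearer to or farther from the robot than the green one, about 140 mm away centre to centre across the shelf. Origin: centre of its underside. To be left alone.
- capacitor: Loose bare aluminium can capacitor, 35 mm diameter, 50 mm tall, standing on the shelf near its unmarked -y end. Origin: centre of its underside. To be left alone.
- multimeter: Loose blue hand multimeter lying on the table beyond the shelf's red end, 150 x 78 mm (its x, y), about 40 mm high. Origin: centre of its underside. To be left alone.
- screwdriver: Loose yellow-handled screwdriver lying on the table between the shelf's red end and the multimeter. To be left alone.
Mind the look-alikes: they are no part of the job. What is shaped like the green_board but brown or purple is not meant.

How it is judged:
At the end, for the whole second after the job is handed in: The whole gold strip is past the shelf's red end and the white line's front border is not past it, at both sides of the board (2 mm tolerance each; that is, 20 to 44 mm overhang), the board lying flat on the shelf top and at rest (y of each of strip_a, strip_b in the frame of shelf above 0.218 m and y of each of line_a, line_b in the frame of shelf below 0.222 m and z of green_board in the frame of shelf between 0.056 and 0.064 m and angle between green_board's own z axis and vertical below 0.06 rad and linear speed of green_board below 0.01 m/s); the robot touches nothing.
It fails at once if the green board is lifted or tipped (z of green_board in the frame of shelf above 0.068 m or angle between green_board's own z axis and vertical above 0.12 rad).
It fails at once if the green board falls off the shelf (z of green_board in the frame of shelf below 0.045 m).
It fails at once if the robot touches the parts standing on the green board (contact force between green_board_parts and the fingers above 0.5 N or contact force between green_board_parts and the arm above 0.5 N).
It fails at once if the green board is pushed roughly (over 25 N, or faster than 0.25 m/s) (contact force between green_board and the fingers above 25 N or contact force between green_board and the arm above 25 N or linear speed of green_board above 0.25 m/s).
It fails at once if the blue board, capacitor, multimeter or screwdriver is moved by more than 12 mm (distance of any of blue_board, capacitor, multimeter, screwdriver from where it was at the start of the episode above 0.012 m).
It also fails if it takes over 40 s, if anything falls off the work surface, if the arm or the gripper's body presses on something with over 40 N, if the wrist force passes 120 N, or if a joint passes its speed limit or range.

## Working session

There is one attempt and no reset: what is moved stays moved. The work goes in short steps, Python scripts to look and compute and a tool call to move; the robot and the scene stay as the last step left them, time stands still between calls to the robot, and variables do not carry over. Pictures are saved under pics/ and viewed, and the job is handed in when it is done.

Besides the shell and the picture viewer there is one more tool, called after "Emit:" in YAML: its name, and indented under it one key for each argument. carry_out: Moves the arm, as the interface text tells. Shifts and turns lie within -1 to 1; 1 stands for 0.025 m of shift or 5 degrees of turn. Its arguments: {"type":"object","properties":{"plan":{"type":"array","items":{"type":"array"}}},"required":["plan"]}

```bash
mkdir -p pics; ls
cat > look.py <<'E'
import cv2,sys
from bench import *
def save(cam,name):
    im=grab_frame(cam); cv2.imwrite(f'pics/{name}.png',cv2.cvtColor(im,cv2.COLOR_RGB2BGR)); return im
E
python3 - <<'E'
from look import *
import numpy as np
o=get_obs(); print(o['time'],o['ee_pos'],o['ee_rot'],o['gripper_width'])
for c in ['scene','side']:
    save(c,c+'0'); m=camera_model(c); print(c,np.round(m['intrinsics'],1).tolist(),np.round(m['R'],3).tolist(),np.round(m['t'],3))
    for t in ['green_board','shelf','blue_board','capacitor']:
        print(t,[(np.round(d['extent']).tolist(),round(d['score'],2)) for d in look_for(c,t)[:3]])
save('wrist','wrist0')
E
```

```text
pics
0.0 [0.17444794 0.54731494 0.23037934] [-1.34033131 -0.97750162  0.98021921] 0.9966230326785054
scene [[372.1, 0.0, 255.2], [0.0, 372.1, 193.9], [0.0, 0.0, 1.0]] [[-0.517, 0.855, 0.023], [0.489, 0.317, -0.812], [-0.702, -0.409, -0.583]] [ 0.204 -0.189  1.487]
green_board [([290.0, 185.0, 331.0, 212.0], 0.97), ([355.0, 190.0, 405.0, 227.0], 0.81), ([203.0, 149.0, 244.0, 166.0], 0.78)]
shelf [([121.0, 167.0, 304.0, 284.0], 0.68), ([204.0, 223.0, 225.0, 241.0], 0.22)]
blue_board [([209.0, 190.0, 271.0, 224.0], 0.63)]
capacitor [([174.0, 161.0, 185.0, 179.0], 0.7)]
side [[393.2, 0.0, 256.1], [0.0, 393.2, 191.9], [0.0, 0.0, 1.0]] [[0.761, -0.649, 0.011], [-0.433, -0.521, -0.735], [0.483, 0.555, -0.678]] [-0.346  0.263  0.816]
green_board [([219.0, 289.0, 295.0, 343.0], 0.89), ([103.0, 162.0, 144.0, 199.0], 0.87), ([274.0, 141.0, 330.0, 175.0], 0.83)]
shelf [([218.0, 131.0, 403.0, 270.0], 0.84)]
blue_board [([245.0, 160.0, 301.0, 201.0], 0.68), ([325.0, 215.0, 343.0, 247.0], 0.34)]
capacitor [([325.0, 217.0, 342.0, 245.0], 0.9)]
```

```bash
python3 -c "
import cv2
for c in ['scene0','side0']:
    im=cv2.imread(f'pics/{c}.png'); 
    x0,y0=(100,130) if c=='scene0' else (200,110)
    cv2.imwrite(f'pics/{c}z.png',cv2.resize(im[y0:y0+175,x0:x0+233],None,fx=3.4,fy=3.4,interpolation=cv2.INTER_CUBIC))
"
```

```text
(no output)
```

View pics/scene0.png

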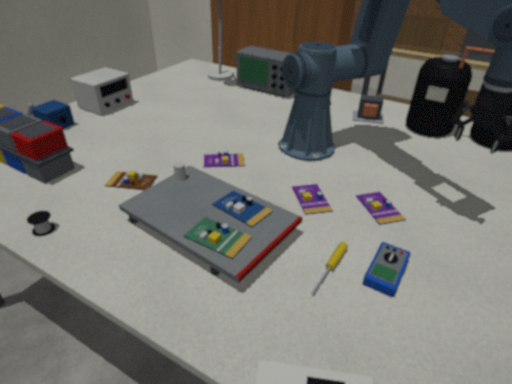

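View pics/side0.png

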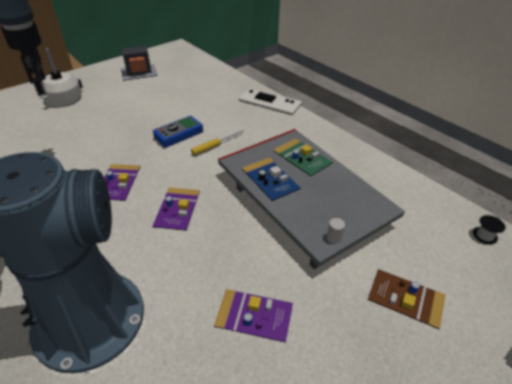

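View pics/wrist0.png

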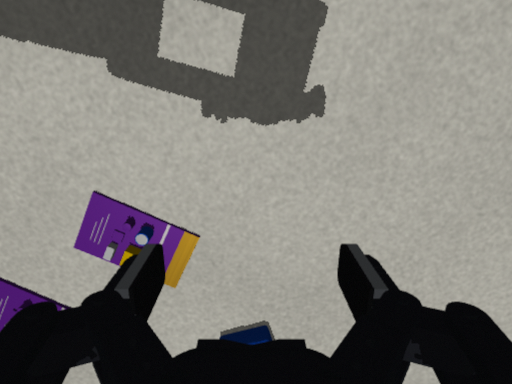

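```bash
ls pics
```

```text
scene0.png
scene0z.png
side0.png
side0z.png
wrist0.png
```

View pics/scene0z.png

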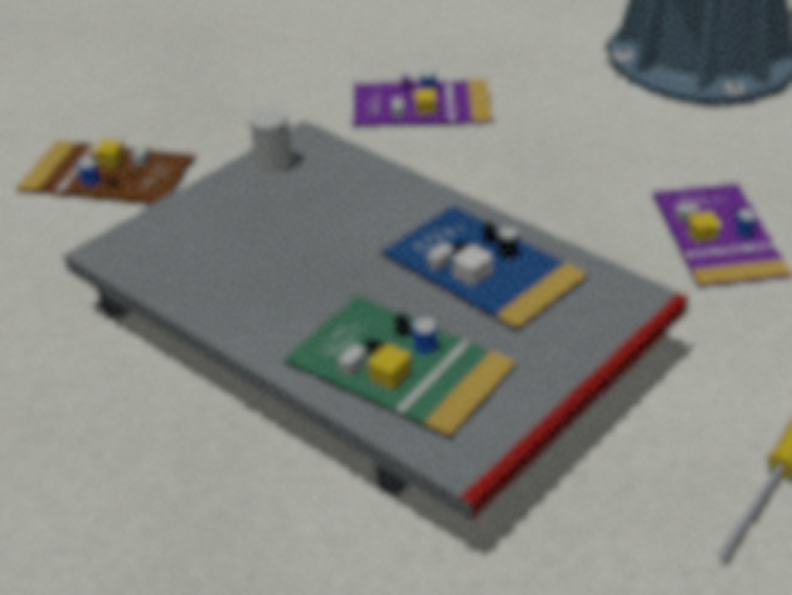

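View pics/side0z.png

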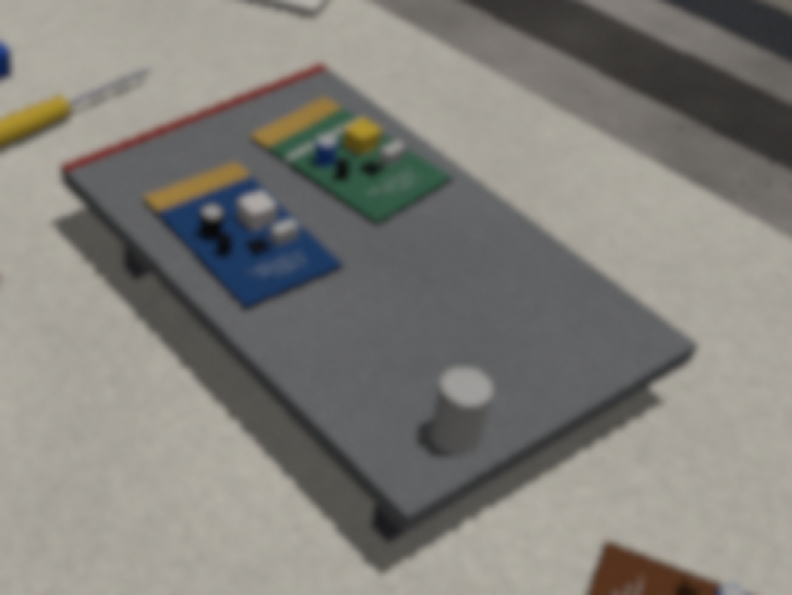

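The scene shot shows the green board in the far lane, with its gold strip towards the red end. The capacitor stands near the unmarked end and the blue board is in the near lane. I'll fit the shelf and board poses from the corners I read in both views.

```bash
cat > fit.py <<'E'
import numpy as np
from scipy.optimize import least_squares
from bench import camera_model
def proj(c,X):
    m=camera_model(c); p=np.asarray(X)@np.array(m['R']).T+np.array(m['t']); q=p@np.array(m['intrinsics']).T; return q[:,:2]/q[:,2:]
def place(p,L,z):
    c,s=np.cos(p[2]),np.sin(p[2]); L=np.asarray(L,float)
    return np.c_[p[0]+c*L[:,0]-s*L[:,1],p[1]+s*L[:,0]+c*L[:,1],np.full(len(L),z)]
def fit(obs,L,z,p0):
    f=lambda p:np.concatenate([(proj(c,place(p,L,z))-uv).ravel() for c,uv in obs.items()])
    r=least_squares(f,p0,loss='soft_l1'); return r.x,r.fun.reshape(-1,2)
E
python3 - <<'E'
from fit import *
uz=lambda a,o:np.array(a)/3.4+np.array(o)-0.35
sh,r=fit({'scene':uz([(470,500),(685,298),(305,123),(68,262)],(100,130)),'side':uz([(322,67),(65,167),(408,515),(693,348)],(200,110))},
 [(.14,.22),(-.14,.22),(-.14,-.22),(.14,-.22)],.06,[.5,.1,0]); print(sh,np.round(r,1).tolist())
L=[(.045,.075),(-.045,.075),(-.045,-.075),(.045,-.075)]
for z in [.065]:
  g,r=fit({'scene':uz([(450,436),(514,361),(358,296),(287,358)],(100,130)),'side':uz([(332,97),(252,135),(378,222),(452,180)],(200,110))},L,z,[.5,.1,0]); print(g,np.round(r,1).tolist())
b,r=fit({'scene':uz([(518,328),(587,270),(453,207),(383,253)],(100,130)),'side':uz([(238,162),(145,200),(247,307),(342,267)],(200,110))},L,.065,[.5,.1,0]); print('blue',b,np.round(r,1).tolist())
d=g[:2]-sh[:2]; c,s=np.cos(sh[2]),np.sin(sh[2]); print('green in shelf',c*d[0]+s*d[1],-s*d[0]+c*d[1],g[2]-sh[2])
print('lead corners shelf y')
for p in place(g,L,0)[:,:2]-sh[:2]: print(np.round([c*p[0]+s*p[1],-s*p[0]+c*p[1]],4))
E
```

```text
[ 0.59802807 -0.03007745 -0.1067924 ] [[-0.2, 0.4], [0.9, -0.7], [-0.2, -1.6], [-1.5, -3.1], [0.0, -1.5], [-1.5, -0.8], [-0.4, 0.4], [1.5, -1.3]]
[ 0.67522332  0.05406378 -0.00734182] [[-0.9, -0.6], [0.2, 0.1], [-0.4, -1.0], [-1.3, -0.6], [-1.8, -0.6], [-0.4, -0.6], [-0.4, -0.6], [0.1, -1.2]]
blue [ 0.53889166  0.04069778 -0.14538085] [[-0.4, -0.8], [-0.2, 0.5], [-0.3, -1.2], [-1.0, -1.2], [-0.8, -0.3], [-0.7, -1.1], [-0.4, -0.4], [0.4, -1.1]]
green in shelf 0.0677869018276274 0.09189008789719007 0.09945058547930177
lead corners shelf y
[0.1051 0.171 ]
[0.0156 0.1621]
[0.0305 0.0128]
[0.12   0.0217]
```

Run:
```python
from fit import *
from bench import *
from scipy.spatial.transform import Rotation as R
o=get_obs(); M=R.from_rotvec(o['ee_rot']).as_matrix(); print(np.round(M,3)); m=camera_model('wrist'); print(np.round(m['mount'],3)); print(np.round(m['intrinsics'],1))
# capacitor base
r=least_squares(lambda p:np.concatenate([(proj('side',[[p[0],p[1],.085]])-[[333.5,231]]).ravel(),(proj('scene',[[p[0],p[1],.085]])-[[179.5,170]]).ravel()]),[.5,-.2]);print(r.x,r.fun)
```

```text
[[ 0.304 -0.    -0.953]
 [ 0.953 -0.     0.304]
 [-0.    -1.     0.   ]]
[[ 1.    -0.001  0.001 -0.001]
 [-0.001 -0.308  0.951 -0.143]
 [-0.    -0.951 -0.308  0.078]
 [ 0.     0.     0.     1.   ]]
[[301.2   0.  250.9]
 [  0.  301.2 187.9]
 [  0.    0.    1. ]]
[ 0.50803201 -0.20778042] [ 0.51167855 -0.09105223  0.6761286  -0.19680546]
```

Emit:
carry_out:
  plan:
    - [0, [-0.45, 0, -1], [0, 0, 0]]
    - [0, [-0.45, 0, -1], [0, 0, 0]]
    - [0, [-0.45, 0, -1], [0, 0, 0]]
    - [0, [-0.45, 0, -1], [0, 0, 0]]
    - [0, [-0.45, 0, -1], [0, 0, 0]]

```text
time: 1.05
ee_pos: [0.2774, 0.4555, 0.2314]
ee_rot: [-1.339, -0.979, 0.979]
wrist_force: [-0.4, 0.3, -0.0]
gripper_width: 1.0
```

Emit:
carry_out:
  plan:
    - [0, [-0.45, 0, -1], [0, 0, 0]]
    - [0, [-0.45, 0, -1], [0, 0, 0]]
    - [0, [-0.45, 0, -1], [0, 0, 0]]
    - [0, [-0.45, 0, -1], [0, 0, 0]]
    - [0, [-0.45, 0, -1], [0, 0, 0]]

```text
time: 1.55
ee_pos: [0.3795, 0.3639, 0.2315]
ee_rot: [-1.34, -0.979, 0.978]
wrist_force: [1.6, 0.0, -0.1]
gripper_width: 1.0
```

Emit:
carry_out:
  plan:
    - [0, [-0.45, 0, -1], [0, 0, 0]]
    - [0, [-0.45, 0, -1], [0, 0, 0]]
    - [0, [-0.45, 0, -1], [0, 0, 0]]
    - [0, [-0.45, 0, -1], [0, 0, 0]]
    - [0, [-0.45, 0, -1], [0, 0, 0]]

```text
time: 2.05
ee_pos: [0.4815, 0.2722, 0.2314]
ee_rot: [-1.34, -0.979, 0.979]
wrist_force: [0.2, 0.4, -0.7]
gripper_width: 1.003
```

Emit:
carry_out:
  plan:
    - [0, [-0.45, 0, -1], [0, 0, 0]]
    - [0, [-0.45, 0, -1], [0, 0, 0]]
    - [0, [-0.45, 0, -1], [0, 0, 0]]
    - [0, [-0.45, 0, -1], [0, 0, 0]]
    - [0, [-0.45, 0, -1], [0, 0, 0]]

```text
time: 2.55
ee_pos: [0.5835, 0.1807, 0.2313]
ee_rot: [-1.34, -0.979, 0.979]
wrist_force: [1.3, -0.1, 0.0]
gripper_width: 1.004
```

Emit:
carry_out:
  plan:
    - [0, [-0.45, 0, -1], [0, 0, 0]]
    - [0, [-0.45, 0, -1], [0, 0, 0]]
    - [0, [-0.45, 0, -1], [0, 0, 0]]
    - [0, [-0.45, 0, -1], [0, 0, 0]]
    - [0, [-0.45, 0, -1], [0, 0, 0]]

```text
time: 3.05
ee_pos: [0.6855, 0.0891, 0.2312]
ee_rot: [-1.34, -0.979, 0.979]
wrist_force: [-0.6, -0.6, -1.2]
gripper_width: 1.003
```

Emit:
carry_out:
  plan:
    - [0, [0, 0, 0], [0, 1, 0]]
    - [0, [0, 0, 0], [0, 1, 0]]
    - [0, [0, 0, 0], [0, 1, 0]]
    - [0, [0, 0, 0], [0, 1, 0]]
    - [0, [0, 0, 0], [0, 1, 0]]

```text
time: 3.55
ee_pos: [0.6847, 0.0899, 0.2311]
ee_rot: [-1.474, -0.642, 0.642]
wrist_force: [0.5, -0.3, -0.6]
gripper_width: 1.0
```

Emit:
carry_out:
  plan:
    - [0, [0, 0, 0], [0, 1, 0]]
    - [0, [0, 0, 0], [0, 1, 0]]
    - [0, [0, 0, 0], [0, 1, 0]]
    - [0, [0, 0, 0], [0, 1, 0]]
    - [0, [0, 0, 0], [0, 1, 0]]

```text
time: 4.05
ee_pos: [0.6847, 0.09, 0.2312]
ee_rot: [-1.549, -0.303, 0.303]
wrist_force: [0.1, -0.3, 0.5]
gripper_width: 1.001
```

Emit:
carry_out:
  plan:
    - [0, [0, 0, 0], [0, 1, 0]]
    - [0, [0, 0, 0], [0, 1, 0]]
    - [0, [0, 0, 0], [0, 1, 0]]
    - [0, [0, 0, 0], [0, 1, 0]]
    - [0, [0, 0, 0], [0, 1, 0]]

```text
time: 4.55
ee_pos: [0.6847, 0.0899, 0.2312]
ee_rot: [-1.57, 0.04, -0.04]
wrist_force: [0.4, 0.0, 0.1]
gripper_width: 0.997
```

Emit:
carry_out:
  plan:
    - [0, [0, 0, 0], [0, 0.66, 0]]
    - [0, [0, 0, 0], [0, 0, 0]]

```text
time: 4.75
ee_pos: [0.6847, 0.0899, 0.2312]
ee_rot: [-1.569, 0.083, -0.082]
wrist_force: [-0.1, 0.7, 0.0]
gripper_width: 0.997
```

```bash
cat > wl.py <<'E'
from look import *
import numpy as np, json
from scipy.spatial.transform import Rotation as R
def wshot(name):
    o=get_obs(); im=save('wrist',name); json.dump({'p':list(map(float,o['ee_pos'])),'r':list(map(float,o['ee_rot']))},open(f'pics/{name}.json','w'))
    print(round(o['time'],2),np.round(o['ee_pos'],4),np.round(R.from_rotvec(o['ee_rot']).as_matrix(),3).tolist(),np.round(o['wrist_force'],1)); return im
def unproj(name,uv,z):
    j=json.load(open(f'pics/{name}.json')); m=camera_model('wrist'); Rt=R.from_rotvec(j['r']).as_matrix(); M=np.array(m['mount'])
    Rc=Rt@M[:3,:3]; C=Rt@M[:3,3]+j['p']; uv=np.asarray(uv,float)
    d=np.c_[uv,np.ones(len(uv))]@np.linalg.inv(m['intrinsics']).T@Rc.T
    return C+d*((z-C[2])/d[:,2])[:,None]
E
python3 -c "
from wl import *
wshot('w1')"
```

```text
4.75 [0.6847 0.0899 0.2312] [[0.994, -0.0, 0.105], [-0.105, -0.0, 0.994], [-0.0, -1.0, -0.0]] [-0.1  0.7  0. ]
```

View pics/w1.png

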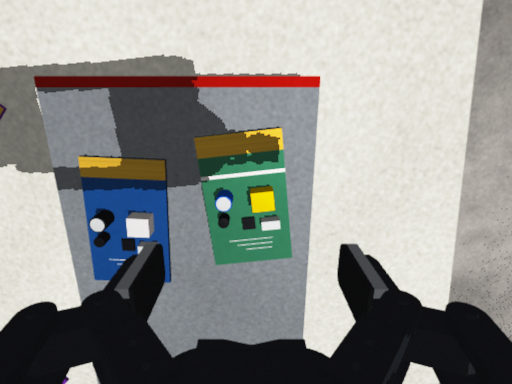

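The wrist view shows the red end's outer border from about (36,77) to (320,77). The green board's corners are at (194,137), (283,127), (291,257) and (216,264). I'll turn those into positions.

Run:
```python
from wl import *
e=unproj('w1',[(36,77),(320,76.5)],.06); g=unproj('w1',[(194,137),(283,127.5),(291,257.5),(216,264.5)],.065)
print(np.round(e,4)); print(np.round(g,4)); mid=e.mean(0); ux=(e[1]-e[0])/np.linalg.norm(e[1]-e[0]); uy=np.array([-ux[1],ux[0],0]); print('len',np.linalg.norm(e[1]-e[0]),'yaw',np.degrees(np.arctan2(ux[1],ux[0])))
for p in g: print('shelf x,y-end(mm)',np.round([(p-mid)@ux*1e3,(p-mid)@uy*1e3],1))
print([np.linalg.norm(g[i]-g[(i+1)%4]) for i in range(4)])
r=(g[2]+g[3])/2; t=np.array([.6847,.0899,0]); print('rear mid rel TCP in tool x,z:',(r-t)@[.994,-.105,0],(r-t)@[.105,.994,0])
```

```text
[[0.4859 0.2019 0.06  ]
 [0.7624 0.1731 0.06  ]]
[[ 0.6312  0.1284  0.065 ]
 [ 0.7224  0.1284  0.065 ]
 [ 0.7208 -0.0217  0.065 ]
 [ 0.6326 -0.0217  0.065 ]]
len 0.2779826090696395 yaw -5.941970309529103
shelf x,y-end(mm) [ 13.1 -58.1]
shelf x,y-end(mm) [103.8 -48.6]
shelf x,y-end(mm) [ 117.7 -198.1]
shelf x,y-end(mm) [  30.1 -207.2]
[np.float64(0.09115892878773345), np.float64(0.15008113625903094), np.float64(0.08816692536534695), np.float64(0.1501288181172022)]
rear mid rel TCP in tool x,z: 0.0037605635370483326 -0.11180036649455202
```

Emit:
carry_out:
  plan:
    - [0.6, [0.15, 0, -0.98], [0, 0, 0]]
    - [0.6, [0, 0, -0.98], [0, 0, 0]]
    - [0.6, [0, 0, -0.98], [0, 0, 0]]
    - [0.6, [0, 0, -0.98], [0, 0, 0]]
    - [0.6, [0, 0, -0.98], [0, 0, 0]]

```text
time: 5.3
ee_pos: [0.6755, -0.0332, 0.2313]
ee_rot: [-1.569, 0.081, -0.081]
wrist_force: [0.2, -0.8, 0.3]
gripper_width: 0.4
```

Emit:
carry_out:
  plan:
    - [0.6, [0, 0, -0.98], [0, 0, 0]]
    - [0.6, [0, 1, 0], [0, 0, 0]]
    - [0.6, [0, 1, 0], [0, 0, 0]]
    - [0.6, [0, 1, 0], [0, 0, 0]]
    - [0.6, [0, 1, 0], [0, 0, 0]]

```text
time: 5.8
ee_pos: [0.6731, -0.0568, 0.1304]
ee_rot: [-1.569, 0.081, -0.081]
wrist_force: [-0.1, -0.6, -0.5]
gripper_width: 0.398
```

Emit:
carry_out:
  plan:
    - [0.6, [0, 1, 0], [0, 0, 0]]
    - [0.6, [0, 0.6, 0], [0, 0, 0]]
    - [0.6, [0, 0, 0], [0, 0, 0]]

```text
time: 6.1
ee_pos: [0.6712, -0.0562, 0.0884]
ee_rot: [-1.568, 0.085, -0.078]
wrist_force: [-0.2, 0.8, -0.3]
gripper_width: 0.4
```

```bash
python3 -c "
from wl import *
wshot('w2')
im=save('side','s2'); cv2.imwrite('pics/s2z.png',cv2.resize(im[110:260,230:430,::-1],None,fx=4,fy=4,interpolation=cv2.INTER_CUBIC))"
```

```text
6.1 [ 0.6712 -0.0562  0.0884] [[0.995, -0.005, 0.104], [-0.104, 0.001, 0.995], [-0.005, -1.0, 0.001]] [-0.2  0.8 -0.3]
```

View pics/w2.png

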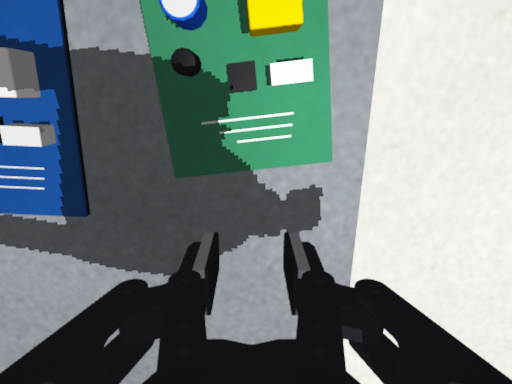

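View pics/s2z.png

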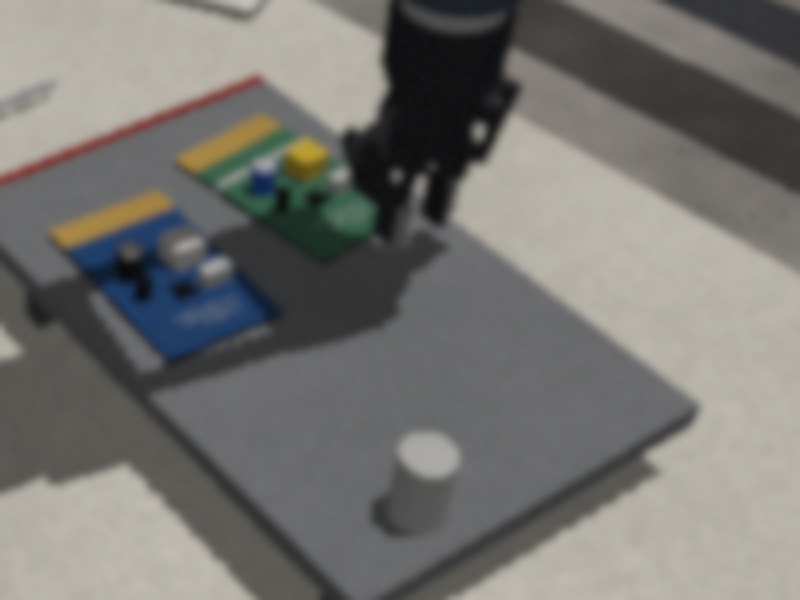

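```bash
python3 -c "
from bench import *
o=get_obs(); print(o['joint_positions'],o['qvel'],o['ee_pos'])"
```

```text
[-2.59247888e-01  5.38207182e-01  1.43199885e+00  4.03632421e-06
  1.17081831e+00 -1.55178907e-01] [ 0.0015734  -0.02249138 -0.0195474  -0.00053705 -0.00185597  0.00413672] [ 0.67351462 -0.05675326  0.09190498]
```

Emit:
carry_out:
  plan:
    - [0.6, [0, 0, 0], [0, 0, 0]]
    - [0.6, [0, 0, 0], [0, 0, 0]]

```text
time: 6.4
ee_pos: [0.6742, -0.0569, 0.0931]
ee_rot: [-1.57, 0.08, -0.084]
wrist_force: [0.4, 0.5, -0.4]
gripper_width: 0.398
```

Emit:
carry_out:
  plan:
    - [0.6, [0, 0.3, 0], [0, 0, 0]]
    - [0.6, [0, 0.3, 0], [0, 0, 0]]
    - [0.6, [0, 0.2, 0], [0, 0, 0]]
    - [0.6, [0, 0.1, 0], [0, 0, 0]]
    - [0.6, [0, 0.0, 0], [0, 0, 0]]

```text
time: 6.9
ee_pos: [0.6725, -0.0565, 0.0678]
ee_rot: [-1.569, 0.083, -0.081]
wrist_force: [0.7, -0.4, -0.6]
gripper_width: 0.402
```

Emit:
carry_out:
  plan:
    - [0.6, [0, 0.05, 0], [0, 0, 0]]
    - [0.6, [0, 0, 0], [0, 0, 0]]
    - [0.6, [0, 0, 0], [0, 0, 0]]

```text
time: 7.2
ee_pos: [0.6733, -0.0567, 0.0678]
ee_rot: [-1.569, 0.082, -0.082]
wrist_force: [0.5, 0.1, 0.1]
gripper_width: 0.396
```

```bash
python3 -c "
from wl import *
wshot('w3')
im=save('side','s3'); cv2.imwrite('pics/s3z.png',cv2.resize(im[110:210,270:400,::-1],None,fx=6,fy=6,interpolation=cv2.INTER_CUBIC))"
```

```text
7.2 [ 0.6733 -0.0567  0.0678] [[0.995, 0.0, 0.104], [-0.104, -0.0, 0.995], [0.0, -1.0, -0.0]] [0.5 0.1 0.1]
```

View pics/w3.png

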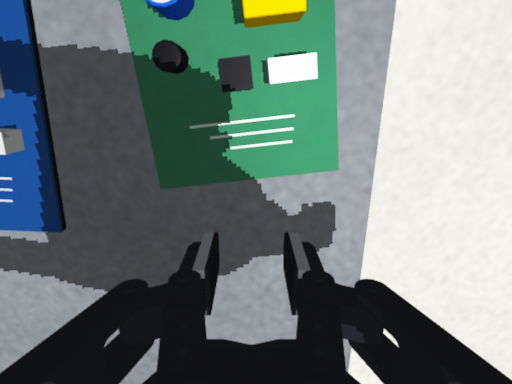

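View pics/s3z.png

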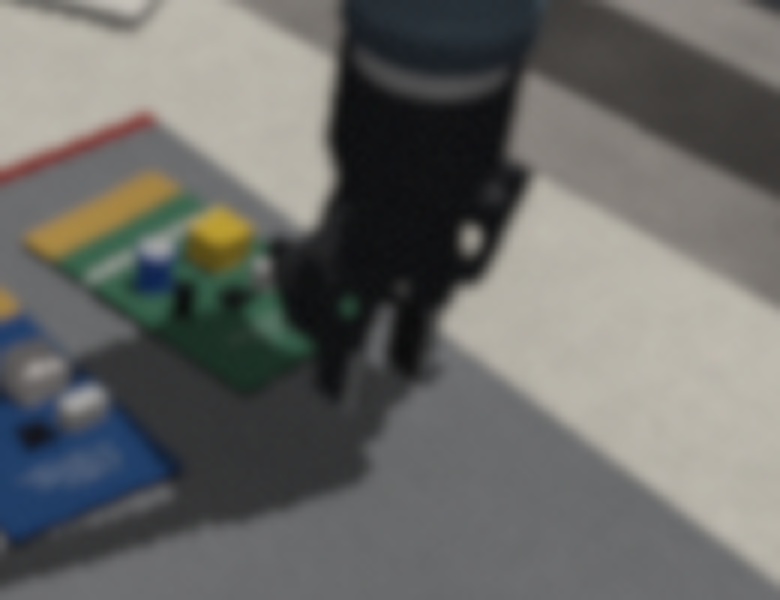

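Emit:
carry_out:
  plan:
    - [0.6, [0, 0.06, 0], [0, 0, 0]]
    - [0.6, [0, 0.06, 0], [0, 0, 0]]
    - [0.6, [0, 0.06, 0], [0, 0, 0]]
    - [0.6, [0, 0, 0], [0, 0, 0]]

```text
time: 7.7
ee_pos: [0.6728, -0.0566, 0.0626]
ee_rot: [-1.569, 0.083, -0.082]
wrist_force: [-0.2, -0.2, 0.1]
gripper_width: 0.402
```

Emit:
carry_out:
  plan:
    - [0.6, [0, 0.05, 0], [0, 0, 0]]
    - [0.6, [0, 0, 0], [0, 0, 0]]

```text
time: 7.9
ee_pos: [0.673, -0.0566, 0.0616]
ee_rot: [-1.569, 0.082, -0.082]
wrist_force: [0.0, 0.9, -0.2]
gripper_width: 0.399
```

Emit:
carry_out:
  plan:
    - [0.6, [0, 0.04, 0], [0, 0, 0]]
    - [0.6, [0, 0, 0], [0, 0, 0]]

```text
time: 8.1
ee_pos: [0.673, -0.0566, 0.0606]
ee_rot: [-1.569, 0.082, -0.082]
wrist_force: [0.1, 0.1, -0.6]
gripper_width: 0.403
```

Emit:
carry_out:
  plan:
    - [0.6, [0, 0.03, 0], [0, 0, 0]]
    - [0.6, [0, 0, 0], [0, 0, 0]]

```text
time: 8.3
ee_pos: [0.673, -0.0566, 0.0599]
ee_rot: [-1.569, 0.082, -0.082]
wrist_force: [0.6, -0.2, 0.9]
gripper_width: 0.4
```

Emit:
carry_out:
  plan:
    - [0.6, [0, 0.03, 0], [0, 0, 0]]
    - [0.6, [0, 0, 0], [0, 0, 0]]

```text
time: 8.5
ee_pos: [0.6731, -0.0567, 0.0593]
ee_rot: [-1.569, 0.082, -0.082]
wrist_force: [-0.1, -0.1, 0.4]
gripper_width: 0.398
```

```bash
python3 -c "
from wl import *
im=wshot('w4')
cv2.imwrite('pics/w4z.png',cv2.resize(im[140:320,130:370,::-1],None,fx=3,fy=3,interpolation=cv2.INTER_CUBIC))"
```

```text
8.5 [ 0.6731 -0.0567  0.0593] [[0.995, 0.0, 0.104], [-0.104, -0.0, 0.995], [0.0, -1.0, -0.0]] [-0.1 -0.1  0.4]
```

View pics/w4z.png

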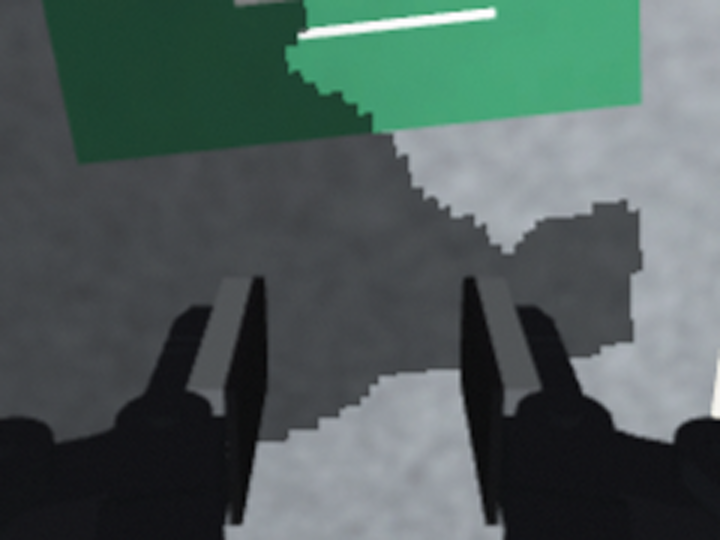

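Run:
```python
from wl import *
m=camera_model('wrist'); M=np.linalg.inv(m['mount']); K=np.array(m['intrinsics'])
for z in (.009,.011):
  for y in (-.008,-.006,-.004,-.002,0):
    for x in (-.0125,-.017,):
      p=(M@[x,y,z,1])[:3]; q=K@p; print(z,y,x,np.round(q[:2]/q[2],1))
g=unproj('w4',[(130+78/3,140+162/3),(130+641/3,140+102/3)],.065); print(g)
```

```text
0.009 -0.008 -0.0125 [223.9 236.1]
0.009 -0.008 -0.017 [214.8 236.1]
0.009 -0.006 -0.0125 [224.3 234.2]
0.009 -0.006 -0.017 [215.3 234.2]
0.009 -0.004 -0.0125 [224.6 232.4]
0.009 -0.004 -0.017 [215.7 232.4]
0.009 -0.002 -0.0125 [224.9 230.7]
0.009 -0.002 -0.017 [216.2 230.7]
0.009 0 -0.0125 [225.2 229. ]
0.009 0 -0.017 [216.6 229. ]
0.011 -0.008 -0.0125 [223.8 232.4]
0.011 -0.008 -0.017 [214.7 232.4]
0.011 -0.006 -0.0125 [224.2 230.6]
0.011 -0.006 -0.017 [215.2 230.6]
0.011 -0.004 -0.0125 [224.5 228.9]
0.011 -0.004 -0.017 [215.6 228.9]
0.011 -0.002 -0.0125 [224.8 227.2]
0.011 -0.002 -0.017 [216.  227.2]
0.011 0 -0.0125 [225.1 225.5]
0.011 0 -0.017 [216.5 225.5]
[[ 0.63173833 -0.02187746  0.065     ]
 [ 0.72166996 -0.02134793  0.065     ]]
```

Emit:
carry_out:
  plan:
    - [0.6, [0, 0.04, 0], [0, 0, 0]]
    - [0.6, [0, 0.04, 0], [0, 0, 0]]
    - [0.6, [0, 0, 0], [0, 0, 0]]

```text
time: 8.85
ee_pos: [0.6732, -0.0567, 0.0592]
ee_rot: [-1.569, 0.082, -0.082]
wrist_force: [-5.9, 1.8, 11.9]
gripper_width: 0.403
```

Emit:
carry_out:
  plan:
    - [0.6, [0, 0.03, 0], [0, 0, 0]]
    - [0.6, [0, 0, 0], [0, 0, 0]]

```text
time: 9.05
ee_pos: [0.6732, -0.0567, 0.0592]
ee_rot: [-1.57, 0.082, -0.082]
wrist_force: [-8.8, 1.4, 16.2]
gripper_width: 0.4
```

Emit:
carry_out:
  plan:
    - [0.6, [0, 0.03, 0], [0, 0, 0]]
    - [0.6, [0, 0, 0], [0, 0, 0]]

```text
time: 9.25
ee_pos: [0.6732, -0.0567, 0.0591]
ee_rot: [-1.57, 0.082, -0.082]
wrist_force: [-9.9, 2.1, 20.5]
gripper_width: 0.403
```

Emit:
carry_out:
  plan:
    - [0.6, [0, 0.03, 0], [0, 0, 0]]
    - [0.6, [0, 0, 0], [0, 0, 0]]

```text
time: 9.45
ee_pos: [0.6733, -0.0567, 0.0592]
ee_rot: [-1.57, 0.082, -0.082]
wrist_force: [-12.8, 1.8, 23.9]
gripper_width: 0.402
```

Emit:
carry_out:
  plan:
    - [0.6, [0, -0.12, 0], [0, 0, 0]]
    - [0.6, [0, -0.11, 0], [0, 0, 0]]
    - [0.6, [0, 0, 0], [0, 0, 0]]
    - [0.6, [0, 0, 0.1], [0, 0, 0]]
    - [0.6, [0, 0, 0.2], [0, 0, 0]]

```text
time: 9.95
ee_pos: [0.6736, -0.0492, 0.0602]
ee_rot: [-1.569, 0.083, -0.082]
wrist_force: [-0.2, 0.2, 0.0]
gripper_width: 0.4
```

Emit:
carry_out:
  plan:
    - [0.6, [0, 0, 0.2], [0, 0, 0]]
    - [0.6, [0, 0, 0.2], [0, 0, 0]]
    - [0.6, [0, 0, 0.2], [0, 0, 0]]
    - [0.6, [0, 0, 0.2], [0, 0, 0]]
    - [0.6, [0, 0, 0.2], [0, 0, 0]]

```text
time: 10.45
ee_pos: [0.6764, -0.0241, 0.0607]
ee_rot: [-1.57, 0.082, -0.082]
wrist_force: [-0.6, -1.1, -0.0]
gripper_width: 0.398
```

Emit:
carry_out:
  plan:
    - [0.6, [0, 0, 0.2], [0, 0, 0]]
    - [0.6, [0, 0, 0.2], [0, 0, 0]]
    - [0.6, [0, 0, 0.2], [0, 0, 0]]
    - [0.6, [0, 0, 0.1], [0, 0, 0]]
    - [0.6, [0, 0, 0], [0, 0, 0]]

```text
time: 10.95
ee_pos: [0.6784, -0.0063, 0.0608]
ee_rot: [-1.569, 0.082, -0.082]
wrist_force: [0.9, -0.1, -0.3]
gripper_width: 0.405
```

```bash
python3 -c "
from wl import *
im=wshot('w5')"
```

```text
10.95 [ 0.6784 -0.0063  0.0608] [[0.995, 0.0, 0.104], [-0.104, 0.0, 0.995], [0.0, -1.0, 0.0]] [ 0.9 -0.1 -0.3]
```

View pics/w5.png

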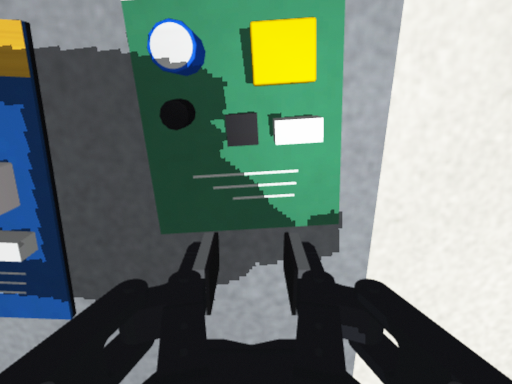

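Emit:
carry_out:
  plan:
    - [0.6, [0, 0, 0.1], [0, 0, 0]]
    - [0.6, [0, 0, 0.2], [0, 0, 0]]
    - [0.6, [0, 0, 0.2], [0, 0, 0]]
    - [0.6, [0, 0, 0.2], [0, 0, 0]]
    - [0.6, [0, 0, 0.2], [0, 0, 0]]

```text
time: 11.5
ee_pos: [0.6807, 0.0159, 0.0608]
ee_rot: [-1.569, 0.082, -0.082]
wrist_force: [-0.8, -1.8, 0.0]
gripper_width: 0.401
```

Emit:
carry_out:
  plan:
    - [0.6, [0, 0, 0.2], [0, 0, 0]]
    - [0.6, [0, 0, 0.2], [0, 0, 0]]
    - [0.6, [0, 0, 0.2], [0, 0, 0]]
    - [0.6, [0, 0, 0.1], [0, 0, 0]]
    - [0.6, [0, 0, 0], [0, 0, 0]]

```text
time: 12.0
ee_pos: [0.6826, 0.0336, 0.0608]
ee_rot: [-1.569, 0.082, -0.082]
wrist_force: [0.7, -0.8, 0.7]
gripper_width: 0.402
```

```bash
python3 -c "
from wl import *
im=wshot('w6')
for c,(x,y) in {'side':(240,110),'scene':(150,160)}.items():
    im=save(c,c+'6'); cv2.imwrite(f'pics/{c}6z.png',cv2.resize(im[y:y+120,x:x+160,::-1],None,fx=5,fy=5,interpolation=cv2.INTER_CUBIC))"
```

```text
12.0 [0.6826 0.0336 0.0608] [[0.995, 0.0, 0.104], [-0.104, 0.001, 0.995], [0.0, -1.0, 0.001]] [ 0.7 -0.8  0.7]
```

View pics/w6.png

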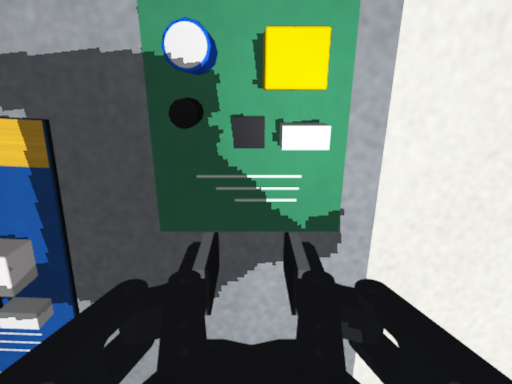

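View pics/scene6z.png

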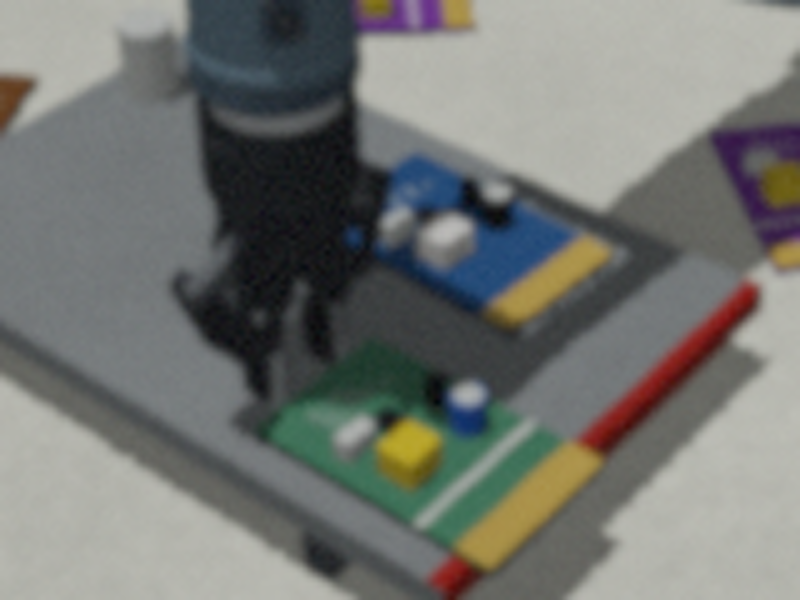

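View pics/side6z.png

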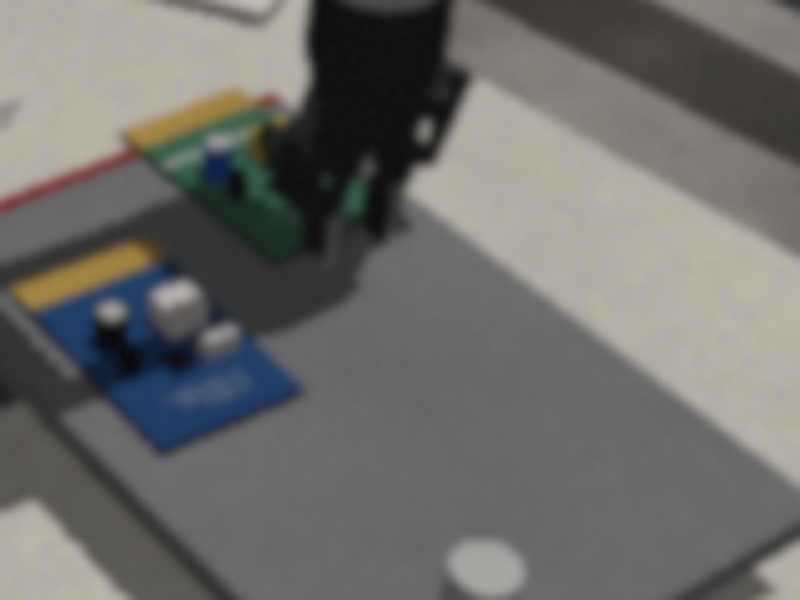

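The board is now square to the shelf, with both fingertips on its rear edge (row about 232, columns 160–340). The gold strip is already partly past the red edge.

Run:
```python
from wl import *
from fit import fit
g=unproj('w6',[(160,232),(340,231.5)],.065); mid=np.array([.6241,.1875,0]); a=np.radians(-5.95); ux=np.array([np.cos(a),np.sin(a),0]); uy=np.array([-ux[1],ux[0],0])
for p in g: print(np.round([(p-mid)@ux*1e3,(p-mid)@uy*1e3+150],1))
u=lambda A,o:np.array(A)/5+np.array(o)-.4
L=[(.045,.075),(-.045,.075),(-.045,-.075)]
q,r=fit({'scene':u([(488,570),(604,457),(372,338)],(150,160)),'side':u([(243,90),(122,135),(278,263)],(240,110))},L,.065,[.68,.1,-.1]); print(q,np.round(r,1).tolist())
c=q[:2]+.075*np.array([-np.sin(q[2]),np.cos(q[2])]); print('overhang',(c-mid[:2])@uy[:2])
```

```text
[28.9 12.4]
[120.2  12.5]
[ 0.69009544  0.11758521 -0.10421433] [[-0.2, -0.6], [-0.7, 0.2], [-0.6, -1.0], [-0.9, -0.9], [-0.1, -0.9], [-0.5, -1.0]]
overhang 0.012302973274681809
```

Emit:
carry_out:
  plan:
    - [0.6, [0, 0, 0.1], [0, 0, 0]]
    - [0.6, [0, 0, 0.2], [0, 0, 0]]
    - [0.6, [0, 0, 0.2], [0, 0, 0]]
    - [0.6, [0, 0, 0.2], [0, 0, 0]]
    - [0.6, [0, 0, 0.1], [0, 0, 0]]

```text
time: 12.65
ee_pos: [0.6845, 0.0535, 0.0607]
ee_rot: [-1.569, 0.082, -0.082]
wrist_force: [-0.4, -0.2, -0.4]
gripper_width: 0.401
```

Emit:
carry_out:
  plan:
    - [0.6, [0, 0, 0], [0, 0, 0]]
    - [0.6, [0, 0, -0.2], [0, 0, 0]]
    - [0.6, [0, 0, -0.5], [0, 0, 0]]
    - [0.6, [0, 0, -0.8], [0, 0, 0]]
    - [0.6, [0, -0.4, -0.5], [0, 0, 0]]

```text
time: 13.15
ee_pos: [0.6778, 0.0005, 0.0695]
ee_rot: [-1.569, 0.086, -0.081]
wrist_force: [-0.3, 0.1, 0.2]
gripper_width: 0.4
```

Emit:
carry_out:
  plan:
    - [0.6, [0, -1, 0], [0, 0, 0]]
    - [0.6, [0, -1, 0], [0, 0, 0]]
    - [0.6, [0, -1, 0], [0, 0, 0]]
    - [0.6, [0, -1, 0], [0, 0, 0]]
    - [0.6, [0, -1, 0], [0, 0, 0]]

```text
time: 13.65
ee_pos: [0.6793, 0.0013, 0.1978]
ee_rot: [-1.569, 0.083, -0.084]
wrist_force: [-0.3, -0.1, 0.2]
gripper_width: 0.397
```

Emit:
carry_out:
  plan:
    - [0.6, [0, -1, 0.8], [0, 0, 0]]
    - [0.6, [0, 0, 1], [0, 0, 0]]
    - [0.6, [0, 0, 0.8], [0, 0, 0]]
    - [0.6, [0, 0, 0.4], [0, 0, 0]]
    - [0.6, [0, 0, 0], [0, 0, 0]]

```text
time: 14.15
ee_pos: [0.6866, 0.0785, 0.2199]
ee_rot: [-1.569, 0.082, -0.08]
wrist_force: [0.5, -0.2, -0.3]
gripper_width: 0.399
```

Emit:
carry_out:
  plan:
    - [0.6, [0, 0, 0], [0, 0, 0]]
    - [0.6, [0, 0, 0], [0, 0, 0]]
    - [0.6, [0, 0, 0], [0, 0, 0]]

```text
time: 14.45
ee_pos: [0.6871, 0.0767, 0.2204]
ee_rot: [-1.569, 0.083, -0.082]
wrist_force: [-0.1, 0.1, 0.7]
gripper_width: 0.397
```

```bash
python3 -c "
from wl import *
im=wshot('w7')
for c,(x,y) in {'side':(240,110),'scene':(150,160)}.items():
    im=save(c,c+'7'); cv2.imwrite(f'pics/{c}7z.png',cv2.resize(im[y:y+120,x:x+160,::-1],None,fx=5,fy=5,interpolation=cv2.INTER_CUBIC))"
```

```text
14.45 [0.6871 0.0767 0.2204] [[0.994, -0.001, 0.105], [-0.105, -0.0, 0.994], [-0.001, -1.0, -0.0]] [-0.1  0.1  0.7]
```

View pics/w7.png

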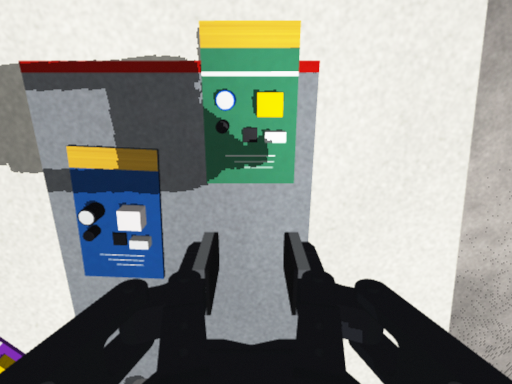

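View pics/scene7z.png

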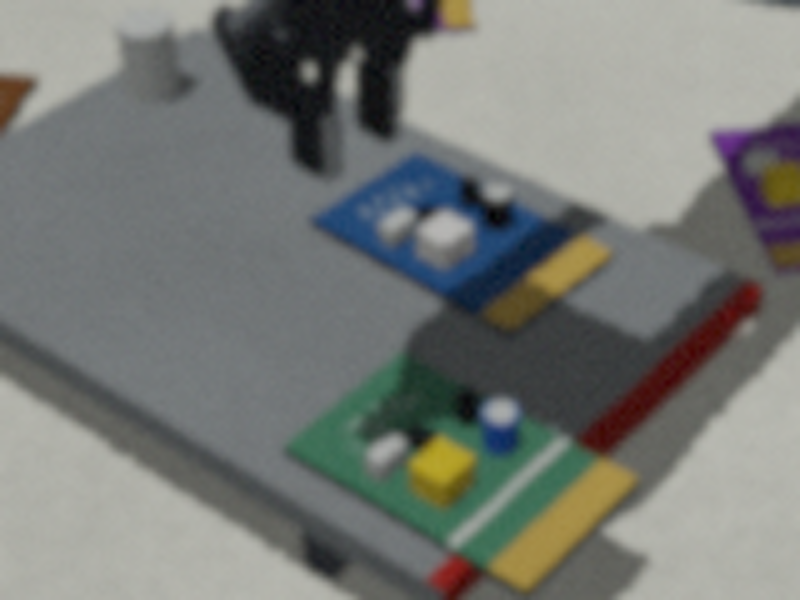

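The wrist view shows the red border at row 61, the strip's rear border at row 47–48 and the white line's front at row 71, all running level across the board. Next I'll check the overhang in numbers.

Run:
```python
from wl import *
e=unproj('w7',[(21,61.5),(319,61)],.06); uv=[(200,21),(300,21),(200,47.5),(299.5,47.5),(201,71),(299,71),(206,183.5),(294,183.5)]
g=unproj('w7',uv,.065); mid=e.mean(0); ux=(e[1]-e[0])/np.linalg.norm(e[1]-e[0]); uy=np.array([-ux[1],ux[0],0])
for p,n in zip(g,['front']*2+['strip rear']*2+['line front']*2+['rear']*2): print(n,np.round([(p-mid)@ux*1e3,(p-mid)@uy*1e3],1))
```

```text
front [30.5 32.4]
front [118.8  32.2]
strip rear [29.4 11. ]
strip rear [119.4  10.9]
line front [29.2 -8.8]
line front [119.8  -9. ]
rear [  28.7 -117.6]
rear [ 119.8 -117.7]
```

The strip's rear border is 11 mm past the end and the line is still 9 mm short of it, both near the middle of the allowed range. The arm is clear, so I'm handing in.

```bash
python3 -c "
from bench import *
print(finish_job())"
```

```text
the job is handed in; nothing more can be done
None
```

I pushed the green board to about 32 mm past the shelf's red end, inside the 20–44 mm window, and handed the job in. `finish_job()` gives no verdict, so I can't confirm the result beyond my own checks.

- **Push:** I used two partly closed fingertips on the board's bare rear edge and moved it about 85 mm along the shelf. That also squared it up from about 6° off.
- **Final position:** the last wrist picture, taken with the arm withdrawn above, puts the gold strip's rear border 11 mm past the end on both sides. The white line's front border is still 9 mm short of it, also on both sides.
- **Cross-check:** near the end of the push, the scene and side cameras agreed with the wrist camera on the overhang (12.3 and 12.4 mm). I did not repeat that check at the final position.
- **Force:** the measured wrist force stayed within about 2 N in the readings taken while pushing. Before that, I touched the shelf top with the fingertips to find its height, at up to 24 N upward (about 27 N in all).
- **Other items:** in the pictures, the blue board and capacitor look unmoved. I did not measure them afterwards, and I did not look at the multimeter or screwdriver again, though the arm passed well above the table.

No check failed. I first estimated from the wrist picture that the fingertips were 5–8 mm behind the tool point, but touching the shelf showed it was about 1 mm, so I used that.

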